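# Wedge a post into the mortising board

## Task

Make the square wooden post ready for chopping a mortise: lay it flat in the mortising board, up against the long fence and the end stop, and lock it there with the one of the three wedges that suits the gap left to the slanted cleat, going in tip first towards the end stop with its straight face to the post. Press the wedge in by hand until post and wedge sit tight, without forcing it (some 20 N is plenty), so that it bears on at least half of the cleat's length; leave the other two wedges lying on the bench.

Things in the scene. Friction and masses are not known exactly. Their poses are not given: they have to be found in the camera images.
- corner (a point): inner corner of the mortising board, on the plate's upper face, where the faces of fence and end stop meet. x points across the board to the fence, y along it to the end stop, z up. The fence's face is the plane x = 0, the end stop's face the plane y = 0. The plate reaches from x = -150 to +35 mm and from y = -258 to +27 mm
- board: the mortising board: plywood plate 185 x 285 x 12 mm, screwed to the bench, carrying fence, end stop and cleat. Origin: middle of its underside; axes as corner
- fence: the long wooden fence, 30 x 172 x 18 mm high, fixed on the plate; origin and axes as corner; it reaches from y = -172 to 0 and x = 0 to +30 mm
- end_stop: the wooden end stop, 130 x 25 x 18 mm high, fixed across the end of the plate; origin and axes as corner; it reaches from x = -100 to +30 and y = 0 to +25 mm
- cleat: slanted wooden cleat facing the fence, 45 x 120 x 18 mm high, bolted on the plate at a distance from the fence that differs each time. Two black knobs on its middle line at y = -35, +35 mm, 36 mm high. Origin: middle of its underside; y towards the end stop. Working face: plane x = +22.5 mm, 1 in 8 closer to the fence towards the stop; post and wedge go between it and the fence
- post: square pine post, 45 x 160 x 45 mm, long along its y; origin in the middle of its underside. Starts on the bench
- wedge_thin: the thinnest of three plain light-wood wedges, 170 mm long, 34 mm high, 12 mm thick at the tip and 33 mm at the butt (taper 1 in 8 seen from above). Origin: middle of length and thickness, on the underside. y points to the tip (y = +85 mm; butt -85 mm). Straight face: x = +11.3 mm, along y; tapered face on the -x side: x = -11.3 mm + y/8. Starts on the bench
- wedge_middle: the middle one of three plain light-wood wedges, 170 mm long, 34 mm high, 19.5 mm thick at the tip and 41 mm at the butt (taper 1 in 8 seen from above). Origin: middle of length and thickness, on the underside. y points to the tip (y = +85 mm; butt -85 mm). Straight face: x = +15.1 mm, along y; tapered face on the -x side: x = -15.1 mm + y/8. Starts on the bench
- wedge_thick: the thickest of three plain light-wood wedges, 170 mm long, 34 mm high, 27 mm thick at the tip and 48 mm at the butt (taper 1 in 8 seen from above). Origin: middle of length and thickness, on the underside. y points to the tip (y = +85 mm; butt -85 mm). Straight face: x = +18.8 mm, along y; tapered face on the -x side: x = -18.8 mm + y/8. Starts on the bench

How it is judged:
By the outcome, as a careful person would: the job done as asked, in the order asked, and still so for the second after the job is handed in, with the robot touching nothing.
It also fails if it takes over 72 s, if anything falls off the work surface, if the arm or the gripper's body presses on something with over 40 N, if the wrist force passes 120 N, or if a joint passes its speed limit or range.

## Robot

A 7-joint arm with a two-finger parallel gripper is mounted at the origin on a cart in front of the work surface, level with it; the furniture and walls round the work are solid. World frame = base frame: x ahead of the robot, y to its left, z up, the work surface at z = 0. Lengths are in m, angles in rad, forces in N, time in s.
With the tool pointing down it reaches from about 0.4 to 0.85 m from the base axis. Payload 4.5 kg.
Tool frame: the origin (TCP) lies midway between the tips of the shut fingers; the grasp point (between the pads) lies 19 mm behind it; z points along the fingers, y is the line along which they close (so a half turn about z gives the same grasp; the last joint's range is limited). The gripper opens to 88 mm and grips with 3 to 60 N. Pads are 18 mm wide; open, the fingers measure 123 mm over their backs; the gripper's body (75 mm by 187 mm) begins 45 mm behind the grasp point.
Start: joints at [-1.085, 0.689, -0.195, 1.565, 0.157, 0.902, -0.215], TCP at [0.273, 0.562, 0.239] pointing down, gripper open.
Joint ranges: [-3.01, 3.01], [-0.46, 2.08], [-1.47, 1.51], [0.13, 2.56], [-1, 4.14], [0.04, 2.09], [-2.66, 2.66]. Speed limits (rad/s): [2.57, 2.57, 3.14, 3.14, 3.14, 3.14, 3.14].

## Interface

Orientations are given as a unit quaternion [x, y, z, w].
In Python, from plant import r gives the robot as it stands.
- The arm moves only by the tool move_arm, never from a script. Its argument "targets" is a list that holds one entry, the list of rows, each a list of 7 numbers: the opening, from 0 (shut) to 1 (fully open), then the shift along the tool's x, y, z in mm, then the turn, a rotation vector about the tool's x, y, z in degrees. In form: [[[claw, dx, dy, dz, ax, ay, az], ...]]. A call has 1 to 10 rows; each row is the pose to reach, as a shift and turn from the pose commanded when the call began, along the tool's axes at that moment; what a row does not reach only later rows make up. A row lasts 1/8 s, in which the tool goes at most 62.5 mm and 10.7 degrees, less where a joint would pass 70% of its speed; a pose out of reach is approached as far as the arm can. A call with a gripper value outside its range is refused whole. The fingers move at their own pace and stop on an object; "newtons" is the grip in N (left out, the last holds). Time passes only in rows, so rows that repeat a pose let the fingers close. It gives the time, the measured TCP pose, the force, the opening and the grip force at its end, in the units of the state.
- r.get_state(): the state, without advancing time (a new reading comes with each control period).
- r.snapshot(name): name is "side" or "top" or "wrist"; returns the picture (420x560x3 uint8, red, green, blue); there is no depth.
- r.camera_info(name): a dict with "fx", "fy", "cx", "cy" (pixels), "k1" (the pictures are not rectified: a ray, as slopes to the right and down, at radius r is drawn at 1 + k1 r^2 times it, then the intrinsics apply), "R" (3x3) and "t" (3): a world point X has camera coordinates R X + t. Camera axes: x right, y down, z forward; pixel columns grow to the right and rows downward; lengths in m; the calibration is good to about 2 mm. A picture is of the moment at which its call begins: read the wrist's pose just before it. camera_info takes no time and is no camera call; for the wrist camera it gives the pose at the moment of the call.
- r.finish_job(): hands the job in; it is judged then, once.
The state is a dict: "clock": time; "q": joint angles; "qd": joint speeds; "joint_torque": joint torques, N m; "tool_pos": TCP position; "eef_rot": TCP orientation; "contact_force": force on the tool from outside, world axes, zero at the start; "moment": the same for the moment, N m; "opening": opening from 0.0 (shut) to 1.0 (fully open); "finger_force": force on a finger pad.
Only numpy, scipy, OpenCV 4.12 (cv2) and the standard library are available. Lean on these libraries where they do the work, as an engineer would, in place of code of your own. Each camera call takes 0.05 s, during which the arm holds its last target. There are 200 camera calls.

## Working session

There is one attempt and no reset: what is moved stays moved. The work goes in short steps, Python scripts to look and compute and a tool call to move; the robot and the scene stay as the last step left them, time stands still between calls to the robot, and variables do not carry over. Pictures are saved under pics/ and viewed, at most 10 in all, crops included, and the job is handed in when it is done.

Besides the shell and the picture viewer there is one more tool, called after ">>>" as name(argument=value, ...), one argument or row to a line, values as JSON. move_arm: Moves the arm, as the interface text tells. Its arguments: {"type":"object","properties":{"targets":{"type":"array","items":{"type":"array","items":{"type":"array","items":{"type":"number"}}}},"newtons":{"type":"number"}},"required":["targets"]}

```bash
ls; mkdir -p pics; python3 - <<'E'
from plant import r
import cv2,numpy as np
a=[r.snapshot(n)[:,:,::-1] for n in("side","top")]
cv2.imwrite("pics/side0.png",cv2.resize(a[0],(800,600),interpolation=cv2.INTER_CUBIC));cv2.imwrite("pics/top0.png",cv2.resize(a[1],(800,600),interpolation=cv2.INTER_CUBIC))
np.save("pics/s.npy",a[0]);np.save("pics/t.npy",a[1])
for n in("side","top"):
  i=r.camera_info(n);print(n,i, -np.array(i["R"]).T@i["t"])
s=r.get_state();print(s)
E
```

```text
pics
side {'fx': 465.3507136366422, 'fy': 465.3507136366422, 'cx': 277.5518652012354, 'cy': 205.1137834772616, 'k1': -0.0933876229578188, 'R': array([[ 0.96531435, -0.26003469, -0.02345547],
       [-0.12125578, -0.36693859, -0.92230857],
       [ 0.2312255 ,  0.89316182, -0.3857418 ]]), 't': array([-0.53653519,  0.11527348,  1.09358352])} [ 0.27903829 -1.07396652  0.51557391]
top {'fx': 536.7392817315349, 'fy': 536.7392817315349, 'cx': 285.4343514994651, 'cy': 214.68524825341814, 'k1': -0.13543211180600123, 'R': array([[-0.21854152, -0.97580695, -0.00635624],
       [-0.88865057,  0.20170468, -0.4118439 ],
       [ 0.40316222, -0.08435651, -0.91123224]]), 't': array([0.10305331, 0.50925843, 1.46970626])} [-0.11745582  0.12181962  1.54963374]
{'clock': 0.1, 'q': array([-1.08518674,  0.68987094, -0.1945158 ,  1.56622862,  0.15730524,
        0.9024844 , -0.21508664]), 'qd': array([-0.00097552, -0.00215984, -0.00120407, -0.00119465,  0.00125281,
       -0.00014102, -0.00034816]), 'joint_torque': array([-3.55534183e-03, -5.28500783e+01, -1.27164647e+00, -1.53835881e+01,
       -5.25330368e-02,  2.01716786e-03,  4.94592041e-05]), 'tool_pos': array([0.2726706 , 0.56176682, 0.23801137]), 'eef_rot': array([ 2.23945200e-01,  9.74601409e-01, -7.91539323e-04, -1.18202058e-04]), 'contact_force': array([0.53264695, 0.50362087, 0.15952741]), 'moment': array([-0.03949243,  0.00271763,  0.0028562 ]), 'finger_force': 0.0, 'opening': 1.0007605536419044}
```

View pics/top0.png

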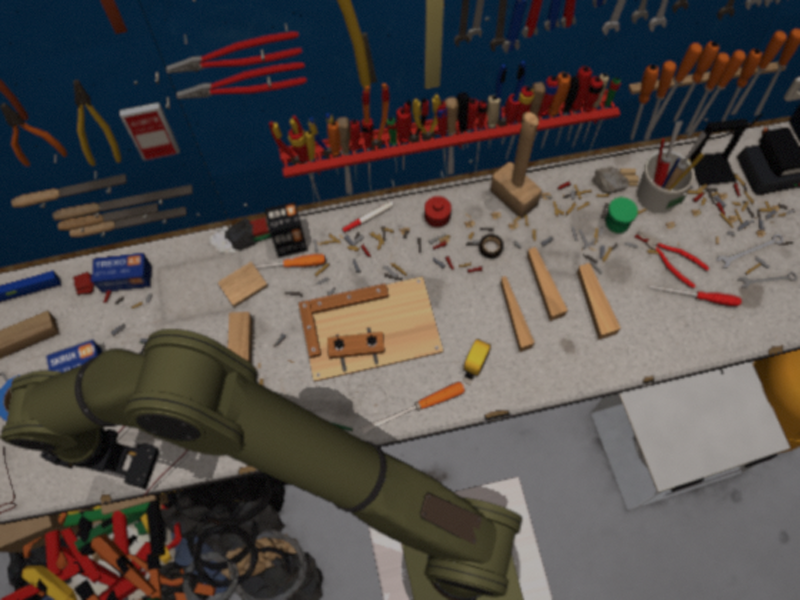

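View pics/side0.png

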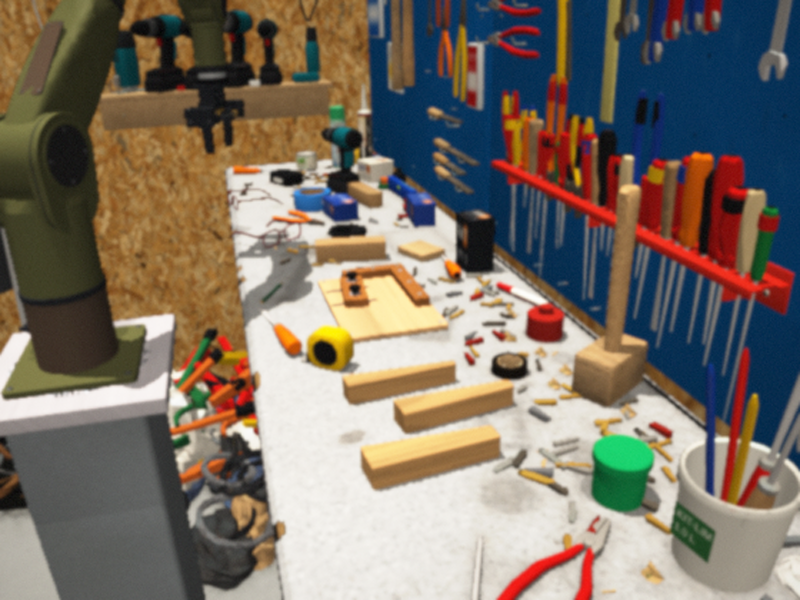

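The top view shows the board around (370,325) with the cleat at (355,343). The three wedges are to its right at (516,312), (547,283) and (598,300), and the post at (240,335) is partly hidden by the arm. The side view confirms this, with the post at (348,248). I'll work out rough positions next, then use the wrist camera.

```bash
cat > h.py <<'E'
import numpy as np,cv2
from scipy.spatial.transform import Rotation as Ro
from scipy.optimize import least_squares
def proj(i,X):
    c=np.atleast_2d(X)@np.array(i["R"]).T+i["t"]; s=c[:,:2]/c[:,2:]; s=s*(1+i["k1"]*(s**2).sum(1))[:,None]
    return s*[i["fx"],i["fy"]]+[i["cx"],i["cy"]]
def ray(i,uv):
    d=(np.array(uv,float)-[i["cx"],i["cy"]])/[i["fx"],i["fy"]]; s=d.copy()
    for _ in range(20): s=d/(1+i["k1"]*(s**2).sum())
    R=np.array(i["R"]); return -R.T@i["t"], R.T@np.r_[s,1]
def onz(i,uv,z):
    o,d=ray(i,uv); return o+d*(z-o[2])/d[2]
def rel(s,pos,yaw):
    """shift mm / turn deg in tool axes for tool-down pose; yaw=angle of tool x axis in world"""
    R0=Ro.from_quat(s["eef_rot"]); c,n=np.cos(yaw),np.sin(yaw)
    R1=Ro.from_matrix(np.array([[c,n,0],[n,-c,0],[0,0,-1.]]))
    return np.round(R0.inv().apply(np.array(pos)-s["tool_pos"])*1000,1),np.round((R0.inv()*R1).as_rotvec(degrees=True),2)
def yaw(s): x=Ro.from_quat(s["eef_rot"]).as_matrix()[:,0]; return np.arctan2(x[1],x[0])
E
python3 - <<'E'
from plant import r
from h import *
i=r.camera_info("top");k=0.7
P=dict(bTL=(300,303),bTR=(428,279),bBR=(441,350),bBL=(315,377))
for n,p in P.items(): print(n,onz(i,np.array(p)*k,.012).round(3))
for n,p in dict(thinA=(503,279),thinB=(526,346),midA=(533,250),midB=(557,314),thA=(582,266),thB=(610,332)).items(): print(n,onz(i,np.array(p)*k,.034).round(3))
for n,p in dict(pA=(240,313),pB=(238,360)).items(): print(n,onz(i,np.array(p)*k,.045).round(3))
s=r.get_state();print(yaw(s))
w=r.camera_info("wrist");print(w, -np.array(w["R"]).T@w["t"]-s["tool_pos"])
print(rel(s,[.50,.18,.36],0.0),rel(s,[.5,.18,.36],np.pi/2),rel(s,[.5,.18,.36],np.pi))
E
```

```text
bTL [0.624 0.21  0.012]
bTR [ 0.619 -0.08   0.012]
bBR [ 0.448 -0.068  0.012]
bBL [0.447 0.207 0.012]
thinA [ 0.572 -0.238  0.034]
thinB [ 0.408 -0.244  0.034]
midA [ 0.627 -0.324  0.034]
midB [ 0.465 -0.33   0.034]
thA [ 0.564 -0.42   0.034]
thB [ 0.398 -0.43   0.034]
pA [0.614 0.34  0.045]
pB [0.507 0.358 0.045]
2.6898713794171947
{'fx': 330.34931919553617, 'fy': 330.34931919553617, 'cx': 282.6167278203758, 'cy': 207.11060140039427, 'k1': -0.04944290547488452, 'R': array([[ 0.43709156,  0.89941462, -0.00207631],
       [ 0.86054038, -0.41752612,  0.29179136],
       [ 0.2615745 , -0.12932629, -0.95647974]]), 't': array([-0.62437962, -0.03956219,  0.3902898 ])} [-0.06780453  0.03376581  0.14554042]
(array([-371.2, -244.4, -121.6]), array([-2.0000e-02,  1.3000e-01,  1.5412e+02])) (array([-371.2, -244.4, -121.6]), array([-8.000e-02,  6.000e-02,  6.412e+01])) (array([-371.2, -244.4, -121.6]), array([-9.000e-02, -1.000e-02, -2.588e+01]))
```

```bash
python3 - <<'E'
from plant import r
from h import *
s=r.get_state()
print(rel(s,[.5,.22,.34],np.pi/2))
E
```

```text
(array([-353.7, -208.4, -101.6]), array([-8.000e-02,  6.000e-02,  6.412e+01]))
```

>>> move_arm(
  targets=[
    [[1,-120,-70,-100,0,0,10],[1,-180,-105,-100,0,0,20],[1,-240,-140,-100,0,0,30],[1,-290,-170,-100,0,0,40],[1,-330,-195,-100,0,0,50],[1,-354,-208,-101,0,0,60],[1,-354,-208,-101,0,0,64],[1,-354,-208,-101,0,0,64],[1,-354,-208,-101,0,0,64],[1,-354,-208,-101,0,0,64]],
  ],
)

```text
clock: 1.35
tool_pos: [0.4994, 0.2225, 0.3394]
eef_rot: [0.705, 0.709, -0.0, -0.001]
contact_force: [0.1, -0.1, -1.1]
opening: 0.999
finger_force: 0.0
```

```bash
cat > snap.py <<'E'
import sys,pickle
from plant import r
import cv2
n,tag=sys.argv[1:]
i=r.camera_info(n);a=r.snapshot(n)[:,:,::-1]
pickle.dump((i,a),open(f"pics/{tag}.pkl","wb"))
cv2.imwrite(f"pics/{tag}.png",cv2.resize(a,(800,600),interpolation=cv2.INTER_CUBIC))
E
python3 snap.py wrist w1; python3 -c "
from plant import r;print(r.get_state()['q'].round(2))"
```

```text
[-0.57  0.47  0.11  1.67 -0.06  1.   -0.43]
```

>>> move_arm(
  targets=[
    [[1,-60,-5,0,0,0,0],[1,-120,-10,0,0,0,0],[1,-180,-10,0,0,0,0],[1,-240,-10,0,0,0,0],[1,-300,-10,0,0,0,0],[1,-360,-10,0,0,0,0],[1,-420,-10,0,0,0,0],[1,-420,-10,0,0,0,0],[1,-420,-10,0,0,0,0],[1,-420,-10,0,0,0,0]],
  ],
)

```text
clock: 2.65
tool_pos: [0.4919, -0.197, 0.3396]
eef_rot: [0.705, 0.709, 0.0, -0.0]
contact_force: [0.2, 0.0, 0.1]
opening: 0.999
finger_force: 0.0
```

```bash
python3 snap.py wrist w2; python3 snap.py side s2;python3 snap.py top t2; python3 -c "
from plant import r;print(r.get_state()['q'].round(2))"
```

```text
[ 0.19  0.45  0.16  1.72 -0.08  0.98  0.39]
```

View pics/w1.png

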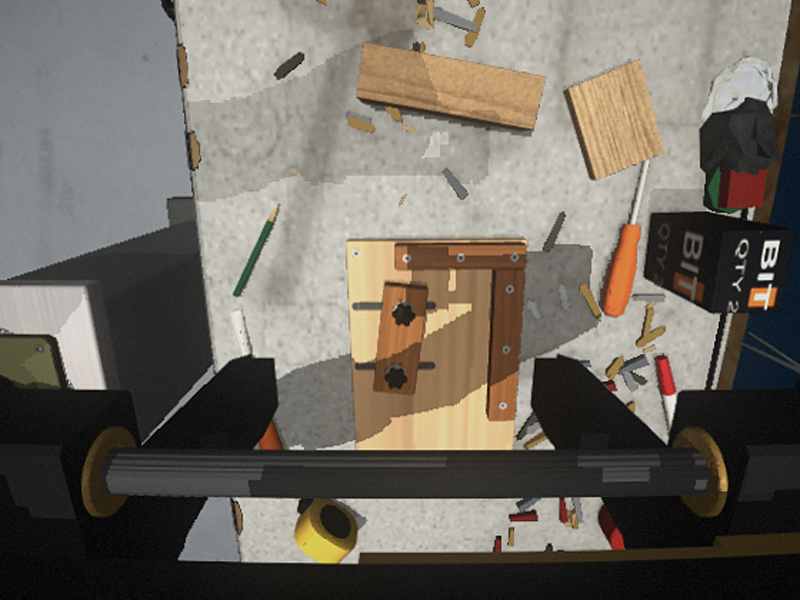

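View pics/w2.png

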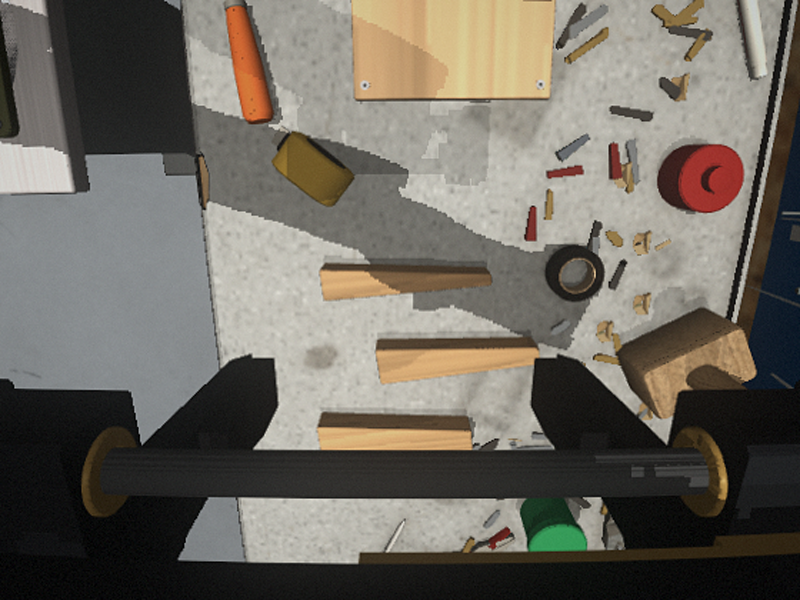

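w1 shows the post at about (366,43), (545,75), (535,130) and (358,98). The plate's top-left corner is at (347,239), the fence/stop corner at about (492,268), and the cleat's inner edge runs from (427,285) to (414,394). In w2 the wedges lie with their tips to the right (+x): thin at y≈280, middle at 358, thick at 432. Next I'll check the unobstructed top and side views for heights.

```bash
python3 - <<'E'
import pickle,cv2,numpy as np
t=pickle.load(open("pics/t2.pkl","rb"))[1][175:285,130:450];s=pickle.load(open("pics/s2.pkl","rb"))[1][155:285,160:480]
w=np.vstack([t,s]);cv2.imwrite("pics/c1.png",cv2.resize(w,(800,600),interpolation=cv2.INTER_CUBIC))
E
```

```text
(no output)
```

View pics/c1.png

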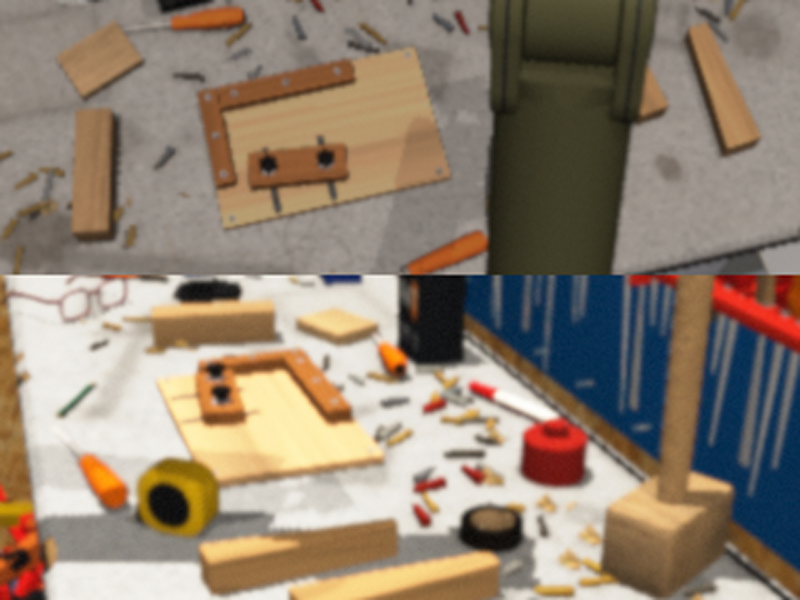

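The top crop shows the post at (75..113, 110..238) and the plate corners at (222,228), (451,178) and (413,48). The side crop confirms the heights. I'll fit the poses and overlay them on the images.

```bash
cat > fit.py <<'E'
import pickle
from h import *
V={n:pickle.load(open(f"pics/{n}.pkl","rb")) for n in("w1","w2","t2","s2")}
def nat(v,p):
    p=np.array(p,float)
    if v in("w1","w2"): return (p+.5)*.7-.5
    return p/2.5+([130,175] if v=="t2" else [160,155-110])
def T(P,X): # P x,y,z,yaw  X mm
    c,s=np.cos(P[3]),np.sin(P[3]);X=np.atleast_2d(X)/1000.
    return np.c_[X[:,0]*c-X[:,1]*s,X[:,0]*s+X[:,1]*c,X[:,2]]+P[:3]
def fit(obs,P0,fz=None):
    W=dict(w1=1,w2=1,t2=.8,s2=.6)
    def f(p):
        if fz is not None: p=np.r_[p[:2],fz,p[2:]]
        return np.concatenate([(proj(V[v][0],T(p,X))[0]-nat(v,q))*W[v] for v,X,q in obs])
    P0=np.array(P0,float)
    if fz is not None:P0=np.delete(P0,2)
    o=least_squares(f,P0,loss="soft_l1");p=o.x
    if fz is not None:p=np.r_[p[:2],fz,p[2:]]
    return p,f(o.x).reshape(-1,2).round(1)
E
cat > f1.py <<'E'
from fit import *
b=[("w1",(0,-172,18),(488,418)),("w1",(30,-172,18),(515,420)),("w1",(0,0,18),(492,269)),("w1",(-100,0,18),(395,269)),("w1",(-150,27,0),(347,241)),
("w2",(-150,-258,0),(353,99)),("w2",(35,-258,0),(551,99)),("t2",(-150,27,0),(222,228)),("t2",(-150,-258,0),(451,178)),("t2",(35,-258,0),(413,48))]
B,e=fit(b,[.59,.18,.012,0]);print("corner",B.round(4),e.tolist())
c=[("w1",(22.5,-60,18),(415,394)),("w1",(-22.5,-60,18),(374,389)),("w1",(22.5,60,18),(427,287)),("w1",(-22.5,60,18),(388,285)),
("w1",(0,35,36),(404,313)),("w1",(0,-35,36),(397,378)),("t2",(-22.5,60,18),(249,189-2)),("t2",(22.5,-60,18),(347,144))]
C,e=fit(c,[.5,.12,.012,-.12]);print("cleat",C.round(4),e.tolist())
p=[("w1",(-22.5,-80,45),(358,98)),("w1",(-22.5,80,45),(366,43)),("w1",(22.5,-80,45),(0,0))]
# post: its -y end taken at world +x: yaw about -1.7 -> corners: y axis along +x world (yaw ~ -pi/2)
p=[("w1",(-22.5,80,45),(545,75)),("w1",(-22.5,-80,45),(366,43)),("w1",(22.5,-80,45),(357,96)),("w1",(22.5,80,45),(533,129)),
("t2",(-22.5,80,45),(77,110)),("t2",(22.5,80,45),(112,110)),("t2",(22.5,-80,45),(110,233)),("t2",(-22.5,-80,45),(73,233))]
P,e=fit(p,[.56,.34,0,-1.6]);print("post",P.round(4),e.tolist())
if __name__=="__main__":
    pickle.dump((B,C,P),open("pics/poses.pkl","wb"))
    def rel(a,b): # b in frame a
        d=b[:2]-a[:2];c,s=np.cos(a[3]),np.sin(a[3]);return np.r_[c*d[0]+s*d[1],-s*d[0]+c*d[1],0]*1000,np.degrees(b[3]-a[3])
    print(rel(B,C))
    i,im=V["w1"];k=4;x0,y0=238,160
    def box(Pp,x1,x2,y1,y2,z1,z2):
        v=np.array([(x,y,z) for z in(z1,z2) for x,y in((x1,y1),(x2,y1),(x2,y2),(x1,y2))],float)
        q=proj(i,T(Pp,v));return [(q[a],q[d]) for a,d in((0,1),(1,2),(2,3),(3,0),(4,5),(5,6),(6,7),(7,4),(0,4),(1,5),(2,6),(3,7))]
    def draw(x0,y0,w,h,k,bs):
        o=cv2.resize(im[y0:y0+h,x0:x0+w],None,fx=k,fy=k,interpolation=cv2.INTER_CUBIC)
        for L in bs:
            for a,d in L: cv2.line(o,*[tuple(int(t) for t in ((q-[x0,y0]+.5)*k)) for q in(a,d)],(255,255,0),1)
        return o
    A=draw(238,160,142,150,3.9,[box(B,0,30,-172,0,0,18),box(B,-100,30,0,25,0,18),box(C,-22.5,22.5,-60,60,0,18)])
    D=draw(245,22,145,75,1.65,[box(P,-22.5,22.5,-80,80,0,45)])
    o=np.zeros((600,800,3),np.uint8);o[:A.shape[0],:A.shape[1]]=A;o[:D.shape[0],560:560+D.shape[1]]=D[:,:240]
    cv2.imwrite("pics/ov1.png",o)
E
python3 f1.py
```

```text
corner [0.5902 0.188  0.0088 0.0149] [[-0.2, 1.2], [-0.2, -0.4], [2.3, -0.3], [0.1, 0.3], [-0.7, -0.7], [0.8, 0.3], [-1.0, -0.4], [0.3, 0.4], [-0.1, -0.1], [0.5, -0.4]]
cleat [ 0.4958  0.1087  0.0044 -0.1059] [[0.0, -0.7], [0.1, -0.1], [1.3, 0.9], [-2.1, -1.0], [0.2, 1.3], [-0.1, -0.0], [0.3, 0.4], [-0.8, -0.1]]
post [ 0.5398  0.3559 -0.0091 -1.7325] [[-0.2, 0.8], [-0.5, -0.3], [0.6, 0.6], [-0.0, -0.3], [-0.5, 0.4], [-0.2, -0.2], [-0.6, -0.5], [-0.7, 0.1]]
(array([-95.53975112, -77.96614137,   0.        ]), np.float64(-6.923085146254407))
```

View pics/ov1.png

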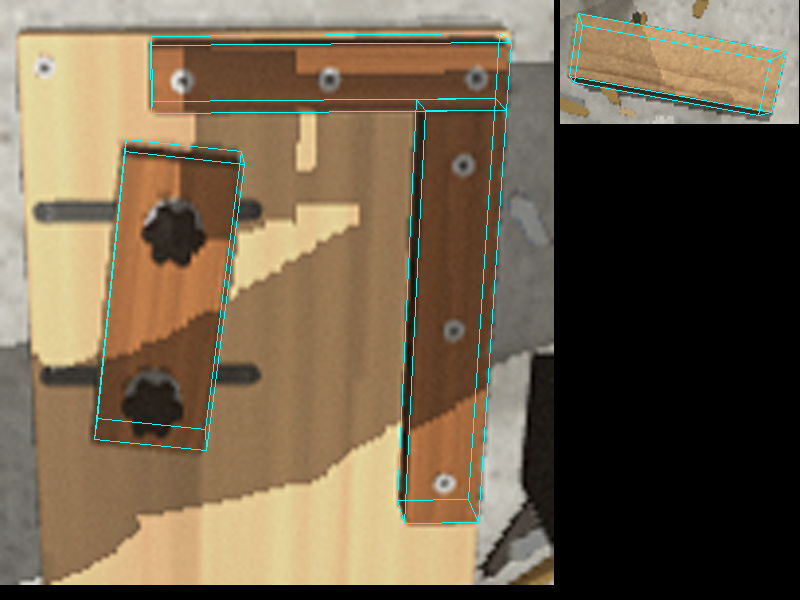

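The overlay matches the fence, stop, cleat and post edges to within about 1 px. Next I'll refit with the heights constrained, then work out the gap and the wedge poses.

```bash
cat > f2.py <<'E'
from f1 import *
w=lambda o:[q for q in o if q[0][0]=="w"]
B2,e=fit(w(b),B,.012);print("corner",B2.round(4),e.tolist())
C2,e=fit(w(c)[:4],C,.012);print("cleat",C2.round(4),e.tolist())
P2,e=fit(w(p),P,0.);print("post",P2.round(4),e.tolist())
P3,e=fit(w(p),P,);print("post free z wrist",P3.round(4))
for Bx,Cx in((B,C),(B2,C2)):
    a=Bx[3];d=Cx[:2]-Bx[:2];x=(np.cos(a)*d[0]+np.sin(a)*d[1])*1000;y=(-np.sin(a)*d[0]+np.cos(a)*d[1])*1000
    th=np.arctan(1/8);fx=x+22.5*np.cos(th);fy=y-22.5*np.sin(th) # mid of face
    print("cleat rel",x,y,np.degrees(Cx[3]-a),"face mid",fx,fy)
    for n,t in(("thin",22.6),("mid",30.2),("thick",37.6)):
        # wedge straight face at -45; tapered face x=-45-t+ (y-yc)/8 = fx+(y-fy)/8
        yc=fy+8*(-45-t-fx); lo=max(yc-85,fy-60*np.cos(th)); hi=min(yc+85,fy+60*np.cos(th))
        print(n,"centre y",round(yc,1),"tip",round(yc+85,1),"butt",round(yc-85,1),"bearing",round(hi-lo,1))
if __name__=="__main__":
    # wedges in w2 (top face z=34): tip edge and butt edge
    Wd={"thin":(11.3,[((+1,85),(490,268)),((-1,85),(491,283)),((-1,-85),(323,300)),((+1,-85),(320,272))]),
        "mid":(15.1,[((+1,85),(537,348)),((-1,85),(540,357)),((-1,-85),(381,383)),((+1,-85),(377,347))]),
        "thick":(18.8,[((+1,-85),(318,427))])}
    for n in("thin","mid"):
        h,q=Wd[n];o=[("w2",((h if sx>0 else -h+y/8),y,34),uv) for (sx,y),uv in q]
        print(n,[a.round(4).tolist() for a in fit(o,[.5,-.25,0,-1.57],0.)])
E
python3 f2.py
```

```text
corner [0.5902 0.188  0.0088 0.0149] [[-0.2, 1.2], [-0.2, -0.4], [2.3, -0.3], [0.1, 0.3], [-0.7, -0.7], [0.8, 0.3], [-1.0, -0.4], [0.3, 0.4], [-0.1, -0.1], [0.5, -0.4]]
cleat [ 0.4958  0.1087  0.0044 -0.1059] [[0.0, -0.7], [0.1, -0.1], [1.3, 0.9], [-2.1, -1.0], [0.2, 1.3], [-0.1, -0.0], [0.3, 0.4], [-0.8, -0.1]]
post [ 0.5398  0.3559 -0.0091 -1.7325] [[-0.2, 0.8], [-0.5, -0.3], [0.6, 0.6], [-0.0, -0.3], [-0.5, 0.4], [-0.2, -0.2], [-0.6, -0.5], [-0.7, 0.1]]
corner [0.5898 0.1885 0.012  0.0155] [[0.0, 2.1], [0.1, 0.4], [2.4, -0.0], [-0.2, 0.6], [-1.2, -0.5], [0.4, -0.2], [-0.4, -1.1]]
cleat [ 0.4959  0.1115  0.012  -0.106 ] [[0.2, 0.0], [-0.2, 0.6], [1.7, 0.4], [-2.3, -1.5]]
post [ 0.539   0.355   0.     -1.7313] [[1.2, 0.4], [-1.8, -1.1], [-0.7, 0.6], [1.1, 0.0]]
post free z wrist [ 0.5398  0.3561 -0.0086 -1.7325]
cleat rel -95.53975111791593 -77.96614136933655 -6.923085146254407 face mid -73.2134988918584 -80.75692289759374
thin centre y -35.8 tip 49.2 butt -120.8 bearing 99.6
mid centre y -96.6 tip -11.6 butt -181.6 bearing 119.1
thick centre y -155.8 tip -70.8 butt -240.8 bearing 69.4
cleat rel -95.05966991506261 -75.4532257040461 -6.965827378468239 face mid -72.7334176890051 -78.24400723230329
thin centre y -37.2 tip 47.8 butt -122.2 bearing 103.5
mid centre y -98.0 tip -13.0 butt -183.0 bearing 119.1
thick centre y -157.2 tip -72.2 butt -242.2 bearing 65.6
thin [[0.4947, -0.2344, 0.0, -1.6744], [[0.1, 17.4], [0.7, -1.2], [-0.7, -40.8], [-0.0, 2.0]]]
mid [[0.5502, -0.3161, 0.0, -1.685], [[-0.1, 16.5], [0.5, -1.7], [-0.2, -46.0], [-0.2, 5.0]]]
```

The gap suits the middle wedge: tip at about -12 mm, bearing on the whole cleat. The post comes first, so I'll compute the move to a hover above it.

```bash
python3 - <<'E'
from plant import r
from h import *
s=r.get_state();print(rel(s,[.539,.3555,.12],np.radians(170.8)),rel(s,[.539,.3555,.023],np.radians(170.8)))
E
```

```text
(array([553.1,  49.8, 220. ]), array([ 3.000e-02, -2.000e-02, -8.053e+01])) (array([553. ,  49.8, 317. ]), array([ 3.000e-02, -2.000e-02, -8.053e+01]))
```

>>> move_arm(
  targets=[
    [[1,62,6,10,0,0,-10],[1,124,12,20,0,0,-20],[1,186,18,40,0,0,-30],[1,248,24,60,0,0,-40],[1,310,30,80,0,0,-50],[1,372,36,110,0,0,-60],[1,434,42,140,0,0,-70],[1,496,48,180,0,0,-80.5],[1,553,50,210,0,0,-80.5],[1,553,50,220,0,0,-80.5]],
  ],
)

```text
clock: 4.05
tool_pos: [0.5389, 0.3584, 0.1186]
eef_rot: [0.08, 0.997, 0.001, -0.0]
contact_force: [0.6, 0.9, 0.2]
opening: 0.998
finger_force: 0.0
```

>>> move_arm(
  targets=[
    [[1,0,0,0,0,0,0],[1,0,0,0,0,0,0]],
  ],
)

```text
clock: 4.3
tool_pos: [0.5406, 0.3527, 0.1201]
eef_rot: [0.082, 0.997, -0.001, 0.0]
contact_force: [1.0, 0.2, -0.2]
opening: 1.0
finger_force: 0.0
```

```bash
python3 snap.py wrist w3; python3 snap.py side s3; python3 - <<'E'
from plant import r
from h import *
import pickle
s=r.get_state();print(s["tool_pos"],yaw(s)*57.3,rel(s,[.539,.3555,.023],np.radians(170.8)))
a=pickle.load(open("pics/w3.pkl","rb"))[1];b=pickle.load(open("pics/s3.pkl","rb"))[1][120:260,170:320]
cv2.imwrite("pics/c3.png",np.hstack([cv2.resize(a,(500,375)),cv2.resize(b,(300,280)).copy() if 0 else cv2.copyMakeBorder(cv2.resize(b,(300,280)),0,95,0,0,cv2.BORDER_CONSTANT)]))
E
```

```text
[0.54138342 0.35207513 0.12088973] 170.51030330903188 (array([ 3.1,  3. , 97.9]), array([-0.02,  0.11, -0.3 ]))
```

View pics/c3.png

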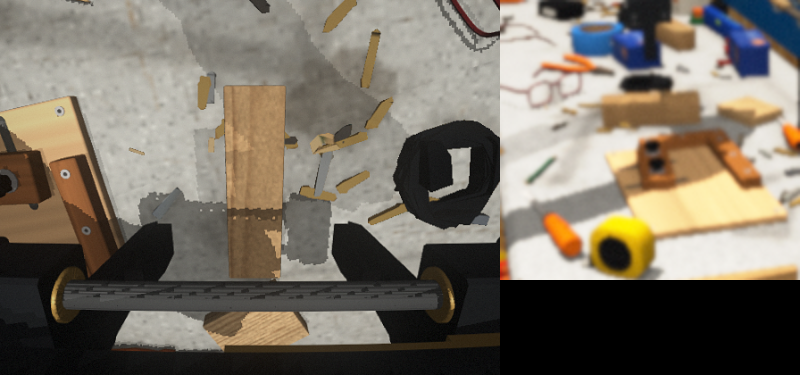

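The post lies centred between the fingers, from 228 to 282 px, with the fingers at 173 and 332. I'll descend and grip.

>>> move_arm(
  targets=[
    [[1,2,1,40,0,0,0],[1,2,1,75,0,0,0],[1,2,1,97,0,0,0],[1,2,1,97,0,0,0],[0.4,2,1,97,0,0,0],[0.4,2,1,97,0,0,0],[0.4,2,1,97,0,0,0],[0.4,2,1,97,0,0,0],[0.4,2,1,97,0,0,0]],
  ],
  newtons=35,
)

```text
clock: 5.52
tool_pos: [0.5385, 0.3551, 0.023]
eef_rot: [0.082, 0.997, 0.0, 0.0]
contact_force: [-0.4, -0.2, 2.2]
opening: 0.509
finger_force: 35.0
```

```bash
python3 - <<'E'
from plant import r
from h import *
s=r.get_state();print(yaw(s)*57.3,rel(s,[.5635,.1005,.12],np.radians(90.87)),rel(s,[.5635,.1005,.037],np.radians(90.87)))
E
```

```text
170.63314554181835 (array([ -66.1, -247.1,  -97. ]), array([1.000e-02, 1.000e-02, 7.975e+01])) (array([ -66.1, -247.1,  -14. ]), array([1.000e-02, 1.000e-02, 7.975e+01]))
```

>>> move_arm(
  targets=[
    [[0.4,0,0,-30,0,0,0],[0.4,0,0,-70,0,0,5],[0.4,-5,-30,-97,0,0,15],[0.4,-15,-80,-97,0,0,25],[0.4,-30,-130,-97,0,0,35],[0.4,-45,-180,-97,0,0,45],[0.4,-60,-225,-97,0,0,55],[0.4,-66,-247,-97,0,0,65],[0.4,-66,-247,-97,0,0,75],[0.4,-66,-247,-97,0,0,79.8]],
  ],
)

```text
clock: 6.78
tool_pos: [0.5629, 0.1002, 0.1194]
eef_rot: [0.704, 0.711, -0.0, -0.0]
contact_force: [-0.1, 0.2, -2.5]
opening: 0.506
finger_force: 35.0
```

>>> move_arm(
  targets=[
    [[0.4,0,0,0,0,0,0],[0.4,0,0,20,0,0,0],[0.4,0,0,20,0,0,0]],
  ],
)

```text
clock: 7.15
tool_pos: [0.562, 0.1006, 0.0986]
eef_rot: [0.701, 0.713, -0.001, -0.001]
contact_force: [0.4, -0.1, -1.6]
opening: 0.509
finger_force: 35.0
```

```bash
python3 snap.py wrist w4; python3 snap.py side s4;  python3 - <<'E'
from plant import r
from h import *
import pickle
s=r.get_state();print(s["tool_pos"],yaw(s)*57.3,rel(s,[.5635,.1005,.035],np.radians(90.87)),s["contact_force"])
a=pickle.load(open("pics/w4.pkl","rb"))[1];b=pickle.load(open("pics/s4.pkl","rb"))[1][130:270,200:350]
cv2.imwrite("pics/c4.png",np.hstack([cv2.resize(a,(500,375)),cv2.copyMakeBorder(cv2.resize(b,(300,280)),0,95,0,0,cv2.BORDER_CONSTANT)]))
E
```

```text
[0.56318228 0.10061108 0.09979523] 90.8708429739499 (array([-0.1,  0.3, 64.8]), array([-0.02, -0.01, -0.01])) [ 0.469516    0.816717   -2.05603635]
```

View pics/c4.png

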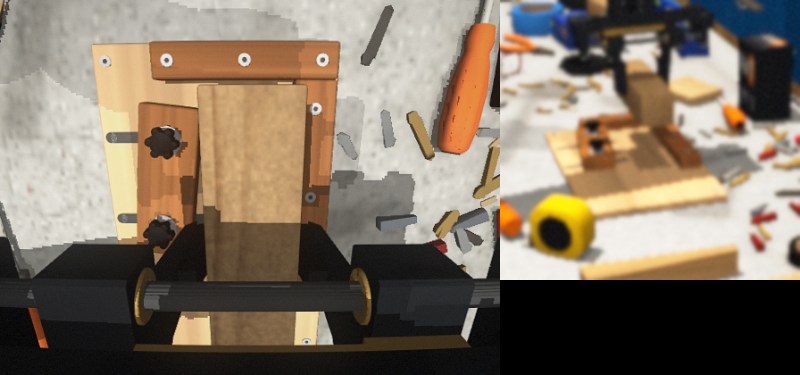

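The post is level and parallel to the fence, just short of the stop. I'll lower it until it almost touches the plate.

>>> move_arm(
  targets=[
    [[0.4,0,0,30,0,0,0],[0.4,0,0,50,0,0,0],[0.4,0,0,60,0,0,0],[0.4,0,0,64,0,0,0],[0.4,0,0,64,0,0,0],[0.4,0,0,64,0,0,0]],
  ],
)

```text
clock: 8.0
tool_pos: [0.5638, 0.1007, 0.0364]
eef_rot: [0.702, 0.712, 0.001, 0.0]
contact_force: [-0.1, -0.0, -1.5]
opening: 0.508
finger_force: 35.0
```

>>> move_arm(
  targets=[
    [[0.4,2,0,0,0,0,0],[0.4,4,0,0,0,0,0],[0.4,5,0,0,0,0,0],[0.4,5,0,0,0,0,0]],
  ],
)

```text
clock: 8.5
tool_pos: [0.5632, 0.1058, 0.0357]
eef_rot: [0.702, 0.712, 0.0, -0.0]
contact_force: [-0.6, -0.2, -2.8]
opening: 0.51
finger_force: 35.0
```

>>> move_arm(
  targets=[
    [[0.4,1,0,0,0,0,0],[0.4,2,0,0,0,0,0],[0.4,3,0,0,0,0,0],[0.4,3,0,0,0,0,0]],
  ],
)

```text
clock: 9.0
tool_pos: [0.5632, 0.1073, 0.0358]
eef_rot: [0.702, 0.712, -0.001, 0.001]
contact_force: [-0.4, -4.3, -1.1]
opening: 0.508
finger_force: 35.0
```

>>> move_arm(
  targets=[
    [[0.4,0,1,0,0,0,0],[0.4,0,2,0,0,0,0],[0.4,0,3,0,0,0,0],[0.4,0,3,0,0,0,0]],
  ],
)

```text
clock: 9.5
tool_pos: [0.5645, 0.1074, 0.0353]
eef_rot: [0.702, 0.712, -0.002, -0.001]
contact_force: [-2.8, -4.4, -2.2]
opening: 0.506
finger_force: 35.0
```

>>> move_arm(
  targets=[
    [[0.4,0,1,1,0,0,0],[0.4,1,2,2,0,0,0],[0.4,1,3,3,0,0,0],[0.4,1,3,3,0,0,0]],
  ],
)

```text
clock: 10.0
tool_pos: [0.5647, 0.1073, 0.035]
eef_rot: [0.702, 0.712, -0.004, -0.002]
contact_force: [-12.2, -6.5, 27.5]
opening: 0.51
finger_force: 35.0
```

>>> move_arm(
  targets=[
    [[0.4,0,0,-3,0,0,0],[0.4,0,0,-3,0,0,0],[0.65,0,-3,-3,0,0,0],[0.65,0,-3,-3,0,0,0],[0.65,0,-3,-3,0,0,0],[0.65,-1,-4,-30,0,0,0],[0.65,-1,-4,-90,0,0,0],[1,-1,-4,-140,0,0,0]],
  ],
)

```text
clock: 11.0
tool_pos: [0.5656, 0.1091, 0.1746]
eef_rot: [0.702, 0.712, 0.001, 0.0]
contact_force: [0.5, 0.0, 0.6]
opening: 0.74
finger_force: 0.0
```

```bash
python3 - <<'E'
from plant import r
from h import *
import pickle
i,a=pickle.load(open("pics/w2.pkl","rb"))
from fit import *
# straight edge is the lower (-y) one
o=[("w2",(15.1,85,34),(540,357)),("w2",(15.1,-85,34),(381,383)),("w2",(-15.1-85/8,-85,34),(377,350)),("w2",(-15.1+85/8,85,34),(537,347))]
for fz in(0.,None):
    W,e=fit(o,[.54,-.32,0,-1.41],fz);print(W.round(4),np.degrees(W[3])+90,e.tolist())
W,e=fit(o,[.54,-.32,0,-1.41],0.)
s=r.get_state();print(s["tool_pos"],yaw(s)*57.3)
for z in(.15,.022):print(rel(s,[W[0],W[1],z],W[3]+np.pi/2-np.radians(3.5)))
E
```

```text
[ 0.5492 -0.3275  0.     -1.4074] 9.364261794769533 [[0.3, 2.7], [-0.2, 0.9], [-2.2, -0.6], [1.5, -2.2]]
[ 0.5509 -0.3324 -0.0104 -1.4109] 9.164071035817358 [[-0.8, 3.0], [1.1, 0.4], [-0.6, -0.5], [0.4, -1.7]]
[0.56562174 0.10911453 0.17464953] 90.8382681383869
(array([-436.3,  -22.7,   24.3]), array([ 2.000e-02, -9.000e-02,  8.497e+01]))
(array([-436.4,  -22.9,  152.3]), array([ 2.000e-02, -9.000e-02,  8.497e+01]))
```

The post is in place and released, and the arm has retracted. The tip-thickness residual makes me doubt which wedge is the middle one, so I'll take a closer look at all three.

>>> move_arm(
  targets=[
    [[1,-60,-10,-40,0,0,0],[1,-120,-20,-75,0,0,0],[1,-180,-30,-75,0,0,0],[1,-240,-45,-75,0,0,0],[1,-300,-60,-75,0,0,0],[1,-360,-66,-75,0,0,0],[1,-360,-66,-75,0,0,0],[1,-360,-66,-75,0,0,0]],
  ],
)

```text
clock: 12.0
tool_pos: [0.5045, -0.2523, 0.2477]
eef_rot: [0.702, 0.712, 0.0, -0.0]
contact_force: [0.3, 0.3, -0.5]
opening: 1.002
finger_force: 0.0
```

```bash
python3 snap.py wrist w5; python3 -c "
import pickle,cv2
a=pickle.load(open('pics/w5.pkl','rb'))[1];cv2.imwrite('pics/c5.png',cv2.resize(a[60:330,100:460],(800,600),interpolation=cv2.INTER_CUBIC))"
```

View pics/c5.png

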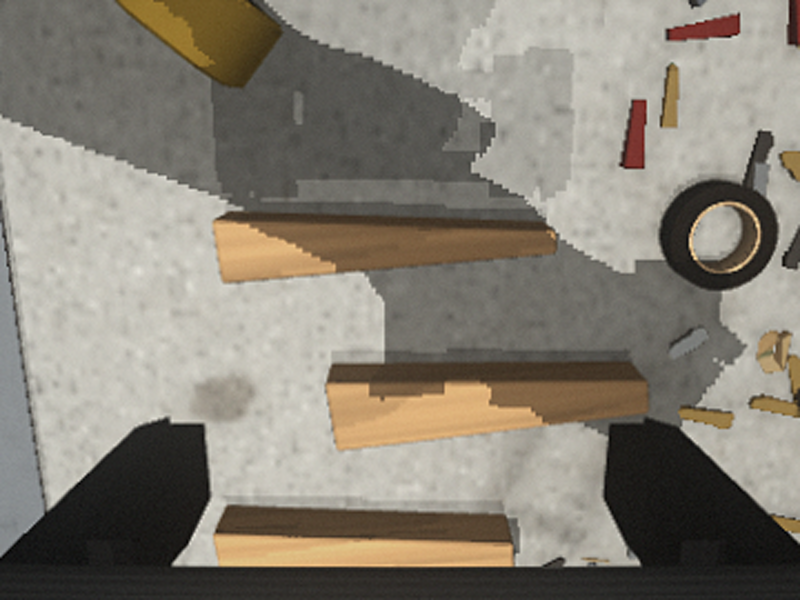

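w5 shows the thin wedge at the top, with its butt from (217,222) to (225,282) and its tip from (555,232) to (553,254). The middle wedge has its butt from (328,381) to (337,451) and its tip from (645,380) to (648,411). The thick one is at the bottom, partly hidden.

```bash
python3 - <<'E'
from plant import r
from fit import *
V["w5"]=pickle.load(open("pics/w5.pkl","rb"))
import fit as F
n=lambda p:(np.array(p)+.5)/(800/360)-.5+[100,60]
def fw(pts,h,fz=0.):
    X=np.array([(-h-85/8,-85,34),(h,-85,34),(h,85,34),(-h+85/8,85,34)]);uv=np.array([n(q) for q in pts])
    f=lambda p:(proj(V["w5"][0],T([p[0],p[1],fz,p[2]],X))-uv).ravel()
    o=least_squares(f,[.53,-.32,-1.41]);return o.x.round(4),round(2*o.cost,1),o.fun.round(1)
m=[(328,381),(337,451),(648,411),(645,380)];t=[(217,222),(225,282),(553,254),(555,232)]
for h in(11.3,15.1,18.8): print(h,fw(m,h),fw(t,h)[:2])
W=fw(m,15.1)[0]
s=r.get_state();print(s["tool_pos"],yaw(s)*57.3,"wedge dir deg",np.degrees(W[2])+90)
for z in(.12,.020):print(rel(s,[W[0],W[1],z],W[2]+np.pi/2-np.radians(3.5)))
E
```

```text
11.3 (array([ 0.5493, -0.3288, -1.4275]), np.float64(36.9), array([-1.7,  3. , -1.2, -2.9,  1. , -2.2,  2. ,  2.4])) (array([ 0.4947, -0.2446, -1.4683]), np.float64(23.8))
15.1 (array([ 0.5493, -0.329 , -1.427 ]), np.float64(11.0), array([-2.2,  0.1, -0.7,  0.1,  1.1,  0.8,  1.9, -0.5])) (array([ 0.4947, -0.2448, -1.4682]), np.float64(93.8))
18.8 (array([ 0.5494, -0.3292, -1.4265]), np.float64(53.8), array([-2.7, -2.7, -0.1,  3. ,  1.2,  3.8,  1.8, -3.4])) (array([ 0.4947, -0.245 , -1.4681]), np.float64(250.9))
[ 0.50489418 -0.25061559  0.24758964] 90.9104453340567 wedge dir deg 8.238922634831525
(array([-79.3,  43.1, 127.5]), array([-5.000e-02, -9.000e-02,  8.616e+01]))
(array([-79.4,  43.1, 227.5]), array([-5.000e-02, -9.000e-02,  8.616e+01]))
```

It is the middle wedge. I'll approach and grip it at the middle.

>>> move_arm(
  targets=[
    [[0.8,-10,5,30,0,0,10],[0.8,-20,10,60,0,0,20],[0.8,-30,20,90,0,0,30],[0.8,-45,25,110,0,0,40],[0.8,-60,30,127,0,0,50],[0.8,-70,40,127,0,0,60],[0.8,-79,43,127,0,0,70],[0.8,-79,43,127,0,0,80],[0.8,-79,43,127,0,0,86.2],[0.8,-79,43,127,0,0,86.2]],
  ],
)

```text
clock: 13.3
tool_pos: [0.5499, -0.3275, 0.1202]
eef_rot: [0.999, 0.043, 0.0, -0.001]
contact_force: [0.7, 0.7, 0.3]
opening: 0.799
finger_force: 0.0
```

```bash
python3 - <<'E'
from plant import r
from h import *
s=r.get_state();print(s["tool_pos"],yaw(s)*57.3,s["q"].round(2),rel(s,[.5493,-.329,.006],np.radians(4.7)))
E
```

```text
[ 0.54985964 -0.32748303  0.12023945] 4.911625025702656 [ 0.21  0.92  0.5   1.63 -0.59  0.75 -0.5 ] (array([ -0.7,   1.7, 114.2]), array([-0.11, -0.01,  0.21]))
```

>>> move_arm(
  targets=[
    [[0.8,0,1,50,0,0,0],[0.8,0,1,95,0,0,0],[0.8,0,1,114,0,0,0],[0.8,0,1,114,0,0,0],[0.2,0,1,114,0,0,0],[0.2,0,1,114,0,0,0],[0.2,0,1,114,0,0,0],[0.2,0,1,114,0,0,0],[0.2,0,1,114,0,0,0]],
  ],
  newtons=25,
)

```text
clock: 14.42
tool_pos: [0.5487, -0.3316, 0.0071]
eef_rot: [0.999, 0.04, 0.0, -0.0]
contact_force: [-0.3, 2.1, 2.6]
opening: 0.349
finger_force: 24.9
```

>>> move_arm(
  targets=[
    [[0.2,0,0,-30,0,0,0],[0.2,0,0,-70,0,0,0],[0.2,0,0,-110,0,0,0],[0.2,0,0,-110,0,0,0],[0.2,0,0,-110,0,0,0]],
  ],
)

```text
clock: 15.05
tool_pos: [0.548, -0.3309, 0.1157]
eef_rot: [0.999, 0.04, -0.001, -0.001]
contact_force: [0.6, -0.1, -1.4]
opening: 0.348
finger_force: 25.0
```

```bash
python3 - <<'E'
from plant import r
from h import *
B=[.590,.188];a=.0152
def W(x,y): return [B[0]+(x*np.cos(a)-y*np.sin(a))/1e3,B[1]+(x*np.sin(a)+y*np.cos(a))/1e3]
s=r.get_state();print(s["tool_pos"],yaw(s)*57.3)
# wedge midline: straight face 3.5 deg ccw of tool axis -> tool yaw = 90.87-3.56
p=W(-45-15.1-5,-182);print(p)
for z in(.13,.020):print(rel(s,[*p,z],np.radians(90.87-3.56)))
E
```

```text
[ 0.54801932 -0.33086366  0.11574201] 4.626073842358452
[np.float64(0.5276738136835971), np.float64(0.005031542337885331)]
(array([   6.8, -336.5,  -13.7]), array([-1.200e-01, -1.000e-02, -8.268e+01]))
(array([   6.9, -336.3,   96.3]), array([-1.200e-01, -1.000e-02, -8.268e+01]))
```

The 30.6 mm grip opening matches the middle wedge. I'll carry it to the mouth of the channel.

>>> move_arm(
  targets=[
    [[0.2,0,-30,-14,0,0,-10],[0.2,0,-75,-14,0,0,-20],[0.2,0,-120,-14,0,0,-30],[0.2,2,-170,-14,0,0,-40],[0.2,4,-220,-14,0,0,-50],[0.2,5,-270,-14,0,0,-60],[0.2,7,-310,-14,0,0,-70],[0.2,7,-336,-14,0,0,-80],[0.2,7,-336,-14,0,0,-82.7],[0.2,7,-336,-14,0,0,-82.7]],
  ],
)

```text
clock: 16.3
tool_pos: [0.528, 0.0024, 0.13]
eef_rot: [0.725, 0.689, -0.001, -0.0]
contact_force: [-0.1, -0.1, -1.4]
opening: 0.347
finger_force: 24.9
```

```bash
python3 snap.py wrist w6; python3 snap.py top t6; python3 - <<'E'
from plant import r
from h import *
import pickle
s=r.get_state();print(s["tool_pos"],yaw(s)*57.3,rel(s,[.5277,.005,.019],np.radians(87.31)))
a=pickle.load(open("pics/w6.pkl","rb"))[1];b=pickle.load(open("pics/t6.pkl","rb"))[1][175:265,190:330]
cv2.imwrite("pics/c6.png",np.vstack([cv2.resize(a[:330],(560,330)),cv2.copyMakeBorder(cv2.resize(b,(420,270)),0,0,0,140,cv2.BORDER_CONSTANT)]))
E
```

```text
[0.52825788 0.00187898 0.13030926] 87.07839172291298 (array([  3.2,  -0.6, 111.3]), array([-0.04,  0.07, -0.24]))
```

View pics/c6.png

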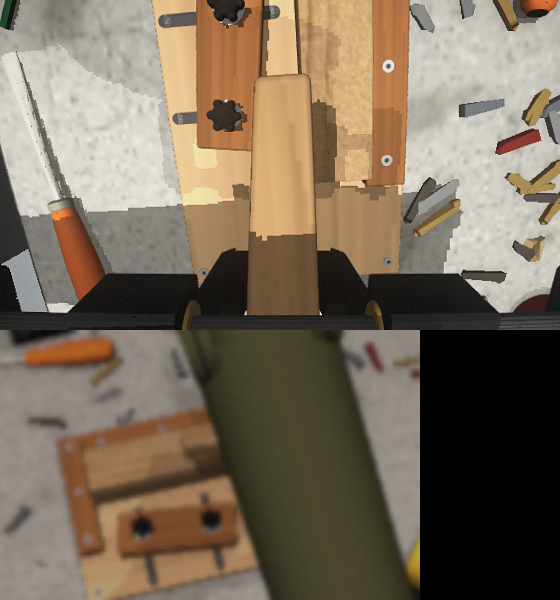

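w6 shows the wedge held tip first over the channel mouth, with the tip's top edge from (256,78) to (310,75) and the right, straight edge running to (318,300). The post sits along the fence. I'll check the wedge's pose in the board frame numerically.

```bash
python3 - <<'E'
from fit import *
i=pickle.load(open("pics/w6.pkl","rb"))[0];a=.0152
def b(uv,z):
    d=onz(i,uv,z)[:2]-[.590,.188];return (np.array([np.cos(a)*d[0]+np.sin(a)*d[1],-np.sin(a)*d[0]+np.cos(a)*d[1]])*1000).round(1)
for uv in((256,78),(310,75),(317,270)):print(uv,b(uv,.158))
print("cleat end corner",b((251,151),.030),"post top left edge",b((298,60),.057), "fence end",b((367,183),.030))
E
```

```text
(256, 78) [-68.2 -98.9]
(310, 75) [-50.2 -99.2]
(317, 270) [ -50.5 -171.4]
cleat end corner [ -85.6 -138.8] post top left edge [-48.9 -81.8] fence end [   0.4 -168.7]
```

>>> move_arm(
  targets=[
    [[0.2,0,-1.5,40,0,0,0],[0.2,0,-1.5,75,0,0,0],[0.2,0,-1.5,95,0,0,0],[0.2,0,-1.5,105,0,0,0],[0.2,0,-1.5,110,0,0,0],[0.2,0,-1.5,110,0,0,0],[0.2,0,-1.5,110,0,0,0]],
  ],
)

```text
clock: 17.27
tool_pos: [0.5275, 0.0038, 0.0214]
eef_rot: [0.724, 0.69, 0.0, 0.0]
contact_force: [1.1, -0.0, -1.1]
opening: 0.347
finger_force: 25.0
```

>>> move_arm(
  targets=[
    [[0.2,0,0,1.5,0,0,0],[0.2,0,0,3,0,0,0],[0.2,0,0,3,0,0,0],[0.5,0,0,3,0,0,0],[0.5,0,0,2,0,0,0],[0.5,0,0,2,0,0,0],[0.5,0,0,-20,0,0,0],[0.5,0,0,-60,0,0,0]],
  ],
)

```text
clock: 18.27
tool_pos: [0.5259, 0.0039, 0.0802]
eef_rot: [0.723, 0.69, -0.001, -0.001]
contact_force: [1.5, 0.1, 0.4]
opening: 0.499
finger_force: 0.0
```

```bash
python3 - <<'E'
from plant import r
from h import *
B=[.590,.188];a=.0152
def W(x,y): return [B[0]+(x*np.cos(a)-y*np.sin(a))/1e3,B[1]+(x*np.sin(a)+y*np.cos(a))/1e3]
s=r.get_state();print(s["tool_pos"],yaw(s)*57.3,s["contact_force"],s["opening"])
p=W(-71,-300);print(p)
for z in(.09,.022):print(rel(s,[*p,z],np.radians(90.87)))
E
```

```text
[0.52589286 0.00387287 0.08020787] 87.31822266733636 [1.46061587 0.0522356  0.39835559] 0.49884413737213745
[np.float64(0.5235680261737153), np.float64(-0.1130445031113238)]
(array([-116.9,    3.1,   -9.8]), array([-0.19,  0.  , -3.56]))
(array([-116.9,    3.3,   58.2]), array([-0.19,  0.  , -3.56]))
```

>>> move_arm(
  targets=[
    [[0.3,0,0,-25,0,0,0],[0,-40,2,-30,0,0,-2],[0,-90,3,-30,0,0,-3.5],[0,-117,3,-20,0,0,-3.5],[0,-117,3,20,0,0,-3.5],[0,-117,3,58,0,0,-3.5],[0,-117,3,58,0,0,-3.5],[0,-117,3,58,0,0,-3.5]],
  ],
  newtons=20,
)

```text
clock: 19.27
tool_pos: [0.5249, -0.1132, 0.0235]
eef_rot: [0.702, 0.712, 0.0, 0.0]
contact_force: [0.7, -0.7, 0.9]
opening: 0.004
finger_force: 0.0
```

>>> move_arm(
  targets=[
    [[0,8,0,0,0,0,0],[0,16,0,0,0,0,0],[0,23,0,0,0,0,0],[0,30,0,0,0,0,0],[0,35,0,0,0,0,0],[0,40,0,0,0,0,0]],
  ],
)

```text
clock: 20.02
tool_pos: [0.5239, -0.0731, 0.0227]
eef_rot: [0.702, 0.712, -0.0, 0.0]
contact_force: [-0.0, -1.7, 1.5]
opening: 0.005
finger_force: 0.7
```

>>> move_arm(
  targets=[
    [[0,8,1,0,0,0,0],[0,16,1,0,0,0,0],[0,24,2,0,0,0,0],[0,31,2,0,0,0,0],[0,38,3,0,0,0,0],[0,44,3,0,0,0,0]],
  ],
)

```text
clock: 20.78
tool_pos: [0.5263, -0.0285, 0.0226]
eef_rot: [0.702, 0.712, 0.0, -0.0]
contact_force: [-0.2, -1.3, 1.3]
opening: 0.002
finger_force: 0.6
```

>>> move_arm(
  targets=[
    [[0,3,1,0,0,0,0],[0,6,1,0,0,0,0],[0,9,1,0,0,0,0],[0,12,1,0,0,0,0]],
  ],
)

```text
clock: 21.28
tool_pos: [0.5269, -0.0176, 0.0227]
eef_rot: [0.702, 0.712, -0.0, 0.0]
contact_force: [-1.1, -4.1, 0.3]
opening: 0.005
finger_force: 1.8
```

>>> move_arm(
  targets=[
    [[0,2,0,0,0,0,0],[0,4,0,0,0,0,0],[0,6,0,0,0,0,0],[0,8,0,0,0,0,0]],
  ],
)

```text
clock: 21.78
tool_pos: [0.5273, -0.0093, 0.0227]
eef_rot: [0.702, 0.712, 0.0, 0.0]
contact_force: [1.5, -3.8, -0.5]
opening: 0.001
finger_force: 2.1
```

>>> move_arm(
  targets=[
    [[0,2,0,0,0,0,0],[0,4,0,0,0,0,0],[0,6,0,0,0,0,0],[0,6,0,0,0,0,0]],
  ],
)

```text
clock: 22.28
tool_pos: [0.5279, -0.0032, 0.0229]
eef_rot: [0.702, 0.712, 0.001, 0.001]
contact_force: [1.6, -4.9, 1.2]
opening: 0.002
finger_force: 2.3
```

>>> move_arm(
  targets=[
    [[0,1,0,0,0,0,0],[0,2,0,0,0,0,0],[0,3,0,0,0,0,0],[0,4,0,0,0,0,0],[0,4,0,0,0,0,0]],
  ],
)

```text
clock: 22.9
tool_pos: [0.5283, -0.0002, 0.023]
eef_rot: [0.703, 0.712, 0.001, 0.002]
contact_force: [2.9, -6.6, -0.1]
opening: 0.003
finger_force: 3.1
```

>>> move_arm(
  targets=[
    [[0,1,0,0,0,0,0],[0,2,0,0,0,0,0],[0,3,0,0,0,0,0],[0,3,0,0,0,0,0]],
  ],
)

```text
clock: 23.4
tool_pos: [0.5282, -0.0001, 0.023]
eef_rot: [0.704, 0.711, -0.0, 0.003]
contact_force: [1.9, -11.1, -1.2]
opening: 0.005
finger_force: 5.7
```

>>> move_arm(
  targets=[
    [[0,1,0,0,0,0,0],[0,2,0,0,0,0,0],[0,4,0,0,0,0,0],[0,6,0,0,0,0,0],[0,6,0,0,0,0,0]],
  ],
)

```text
clock: 24.02
tool_pos: [0.5282, 0.0002, 0.0231]
eef_rot: [0.706, 0.709, -0.003, 0.005]
contact_force: [3.0, -21.8, -1.0]
opening: 0.005
finger_force: 10.9
```

>>> move_arm(
  targets=[
    [[0,0,0,0,0,0,0],[0,0,0,0,0,0,0]],
  ],
)

```text
clock: 24.28
tool_pos: [0.5282, 0.0002, 0.0231]
eef_rot: [0.706, 0.709, -0.003, 0.005]
contact_force: [2.0, -22.0, -0.7]
opening: 0.002
finger_force: 10.8
```

The wedge resists at 22 N without moving. I'll back off and lift, then check the seating by image measurement, since my picture views are used up.

>>> move_arm(
  targets=[
    [[0,-5,0,0,0,0,0],[0,-25,0,0,0,0,0],[0,-25,0,-50,0,0,0],[0,-10,0,-110,0,0,0],[0,40,0,-170,0,0,0],[0,90,10,-220,0,0,0],[0,110,10,-250,0,0,0],[0,110,10,-250,0,0,0],[0,110,10,-250,0,0,0]],
  ],
)

```text
clock: 25.4
tool_pos: [0.5338, 0.1205, 0.272]
eef_rot: [0.701, 0.713, -0.001, -0.001]
contact_force: [-0.4, -0.1, -0.2]
opening: 0.005
finger_force: 0.0
```

```bash
python3 snap.py wrist w7; python3 - <<'E'
from fit import *
i,im=pickle.load(open("pics/w7.pkl","rb"));a=.0152;g=cv2.cvtColor(im,cv2.COLOR_BGR2GRAY).astype(np.float32)
def prof(pts,z):
    pts=np.array(pts,float);w=np.c_[.590+(pts[:,0]*np.cos(a)-pts[:,1]*np.sin(a))/1e3,.188+(pts[:,0]*np.sin(a)+pts[:,1]*np.cos(a))/1e3,np.full(len(pts),z)]
    q=proj(i,w).astype(np.float32);return cv2.remap(g,q[:,0].reshape(1,-1),q[:,1].reshape(1,-1),cv2.INTER_LINEAR)[0]
print(-np.array(i["R"]).T@i["t"])
ys=np.arange(-40,12,2)
for x in(-52,-57,-62): print("tip y from -40 step2, x",x,prof([(x,y) for y in ys],.046).astype(int))
xs=np.arange(-95,12,2)
for z,y in((.046,-80),(.057,-60),(.057,-140),(.046,-35)): print("x from -95 step2 z,y",z,y,prof([(x,y) for x in xs],z).astype(int))
ys=np.arange(-30,12,2);print("post end y from -30",prof([(-20,y) for y in ys],.057).astype(int))
ys=np.arange(-210,-140,2);print("butt y from -210, x-65",prof([(-65,y) for y in ys],.046).astype(int))
E
```

```text
[0.53286516 0.19650454 0.41756472]
tip y from -40 step2, x -52 [143 145 148 151 151 150 148 150 147 156 158 159 159 160 158 156 153  81
 189 154  87  98 110 125 120 117]
tip y from -40 step2, x -57 [189 190 172 162 160 162 160 160 162 159 158 158 157 156 156 156 151  75
 190 154  87  99 110 129 122 117]
tip y from -40 step2, x -62 [192 192 192 176 167 165 165 166 165 165 164 163 162 163 162 164 154  88
 197 200  94  98 111 129 123 118]
x from -95 step2 z,y 0.046 -80 [141 136 131 143 149 146 139 137 134 141 101  94 115 114 112 113 113 118
 113 112 114 106 102 108 104  70  97  90  87  90  96  96  99  93  86  92
 100 105 108 103  96  96 103  98 106 104 105 111  83  77  74  67 119 105]
x from -95 step2 z,y 0.057 -60 [138 147 138 135 138 145 149 142 140 138 137 136 140 189 194 191 194 198
 195 192 191 176 173 184 139 121 185 171 136 158 173 165 186 179 165 168
 169 171 182 183 175 168 177 166 180 180 169 114 123 129 122 126 136 133]
x from -95 step2 z,y 0.057 -140 [113 111 111 108 108 106 107  81  98  99  98  99  97  95  95  98 106 110
 112 105 109 104 102 112  98  70  85  86  91 101  99  84  83  84  98  95
 100 100 103 100  98 100 103 102 100  94  98  79  70  68  62 120  73  90]
x from -95 step2 z,y 0.046 -35 [ 48  48  48  46  49  41  89  64 125 121 121 116 134  77 182 196 192 196
 194 162 156 143 155 164 150  85 147 150 151 128 143 156 154 168 162 146
 149 150 153 158 149 160 154 147 159 151 144 146 105 136 128 130 137 114]
post end y from -30 [151 156 157 155 158 153 157 174 173 173 171 162 161 167 171 102  89 115
 138 134 127]
butt y from -210, x-65 [ 19  14  18  17  15  15  16  14  15  17  16  18  15  16  20  19  18  19
  17  19  20  21  18  23  21  30  90  97  95  95  95  95  93 102 105]
```

The tip sits about 7 mm short of the stop, with bright plate visible between them. The post's edges are at x≈-45 and 0 and its end is at y≈0. The wedge's tapered edge lies on the cleat face along its length.

```bash
python3 -c "
from plant import r;print(r.finish_job())"
```

```text
the job is handed in; nothing more can be done
None
```

The post is flat in the board against the fence and end stop, locked by the middle wedge, which was pressed in at about 22 N until it stopped. Its tip is about 7 mm short of the stop and it bears on essentially the whole cleat. The thin and thick wedges still lie on the bench. I handed the job in at about 25 s; no verdict came back.

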